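# Back off the filter holder's knurled ring

## Task

With a fingertip, push the upright pin of the filter holder's catch sideways until the catch is well clear of the ring and leave it out. Then roll the fingertip along the ring's knurled rim, anticlockwise from above, until it stands two full turns open from tight, its line again beside the index line on the white cap (it may start up to a fifth of a turn open, which counts). Take neither ring nor pin between the fingers, move nothing else on the bench, and draw clear at the end.

Things in the scene. Friction and masses are not known exactly. Their poses are not given: they have to be found in the camera images.
- holder: stainless membrane-filter holder fixed on a steel plate 130 x 270 x 8 mm. Origin on the ring's upright axis at bench height; from it the plate reaches 65 mm along +-x, 90 mm along -y, 180 mm along +y, where the catch lies. A white cap in the middle of the ring, 44 mm across, top 98 mm up (nipple 110 mm), is fixed; its black index line points along the holder's -x
- ring_axis (a point): fixed point on the knurled ring's upright axis, 66 mm above the bench. Steel ring: 24 upright ribs on a 68 mm body, 72.4 mm across the ribs; when tight the knurled rim spans 46 to 84 mm above the bench. It climbs 3 mm per turn. A black line on its top shows its turn. A fingertip rubbed along the rim from outside drags it with about 1.2 N; it stays where left
- ring_foot (a point): fixed point on the ring's axis, 43 mm above the bench: middle of the toothed flange below the rim when tight, 86 mm across, 40 to 46 mm up; it climbs with the ring, 6 mm in two turns. Within 75 mm of the axis only ring, cap and nipple stand higher than 48 mm, so a finger can go all the way round the rim
- ring (a joint): turn of the knurled ring, rad: 0 = tight, ring's line beside the index line; grows anticlockwise seen from above (loosening); 6.283 per turn, end of thread at 18.85. Starts between 0 and 1.2
- catch_pin (a point): point on the axis of the catch's upright pin, 9 mm below its top, 65 mm above the bench. Pin 12 mm across, free part 42 to 74 mm up. It stands on the tail of a flat lever, 55 mm from the lever's upright pivot, which is 80 mm along the holder's +y from the ring's axis. The lever lies along the holder's y when engaged. Push the pin from its side
- catch (a joint): swing of the catch lever, rad: 0 = nose between the ring's teeth, 0.9 = stop, fully out; it grows as the pin moves towards the holder's +x (clockwise from above about the pivot). About 1.1 N at the pin moves it and it stays where it is left. From 0.6 on, the nose is well clear
- mug: white enamel mug, 80 mm across, 80 mm tall, loose; bystander, leave alone. Origin: centre of its underside
- beaker: clear glass beaker, 66 mm across, 75 mm tall, loose; bystander, leave alone. Origin: centre of its underside
- jar: small white jar with black lid, 52 mm across, 60 mm tall, loose; bystander, leave alone. Origin: centre of its underside
- small_nut: loose spare knurled nut, steel, 48 mm across, 20 mm tall, lying on the bench; not the ring to turn, leave alone. Origin: centre of its underside
- funnel: orange plastic funnel standing mouth down, 76 mm across, 65 mm tall; bystander, leave alone. Origin: centre of its underside
- dish: flat wooden block 90 x 60 x 18 mm; bystander, leave alone. Origin: centre of its underside
- spatula: flat spatula with a wooden handle, 160 mm long, lying on the bench; bystander, leave alone. Origin near its middle, on its underside

How it is judged:
By the outcome, as a careful person would: the job done as asked, in the order asked, and still so for the second after the job is handed in, with the robot touching nothing.
It also fails if it takes over 72 s, if anything falls off the work surface, if the arm or the gripper's body presses on something with over 40 N, if the wrist force passes 120 N, or if a joint passes its speed limit or range.

## Robot

A 6-joint arm with a two-finger parallel gripper is mounted at the origin on the work surface. World frame = base frame: x ahead of the robot, y to its left, z up, the work surface at z = 0. Lengths are in mm, angles in rad, forces in N, time in s.
With the tool pointing down it reaches from about 350 to 875 mm from the base axis. Payload 4.2 kg.
Tool frame: the origin (TCP) lies at the very end of the fingers, on their centre line; the grasp point (between the pads) lies arm.grip_point_offset behind it (arm.grip_point_offset is the distance from the TCP to the grasp point, in mm); z points along the fingers, y is the line along which they close (so a half turn about z gives the same grasp; the last joint's range is limited). The gripper opens to 85 mm and grips with 20 to 120 N. Pads are 22 mm wide; open, the fingers measure 114 mm over their backs; the gripper's body (76 mm by 85 mm) begins 54 mm behind the grasp point. The pads swing forward as they close: fully open they stand 13 mm farther back than shut.
Start: joints at [1.532, 0.385, 0.008, 0, -1.194, -0.259], TCP at [183.354, 597.479, 231.312] pointing down, gripper open.
Joint ranges: [-3.14, 3.14], [-1.21, 2.06], [-1.07, 1.41], [-3.16, 2.05], [-2.99, -0.16], [-3.1, 3.1]. Speed limits (rad/s): [2.79, 2.79, 3.14, 3.14, 3.14, 3.14].

## Interface

Orientations are given as a unit quaternion [x, y, z, w].
In Python, from bench import arm, cams, ticket gives the robot as it stands.
- The arm moves only by the tool servo_tool, never from a script. Its argument "commands" is a list that holds one entry, the list of rows, each a list of 7 numbers: the closure in counts, from 0 (fully open) to 255 (shut), then the shift along the tool's x, y, z in m, then the turn, a rotation vector about the tool's x, y, z in degrees. In form: [[[grip, x, y, z, ax, ay, az], ...]]. A call has 1 to 10 rows; each row shifts and turns the commanded pose from where the row before left it, along the tool's axes as they then stand; what a row does not reach is not made up. A row lasts 1/12 s, in which the tool goes at most 41.7 mm and 7.16 degrees, less where a joint would pass 70% of its speed; a pose out of reach is approached as far as the arm can. A call with a gripper value outside its range is refused whole. The fingers move at their own pace and stop on an object; the grip force is fixed at half the most. Time passes only in rows, so rows that do not move let the fingers close. It gives the time, the measured TCP pose, the force, the opening and the grip force at its end, in the units of the state.
- arm.read_state(): the state, without advancing time (a new reading comes with each control period).
- cams.get_image(name): name is "scene" or "top" or "wrist"; returns a dict with "frame" (420x560x3 uint8, blue, green, red), "K" (3x3 intrinsics, pixels), "T" (4x4, takes a point from camera to world coordinates). Camera axes: x right, y up, looking along -z (the intrinsics and any distortion apply to the point x, -y, -z); pixel columns grow to the right and rows downward; lengths in mm; the calibration is good to about 2 mm. A picture is of the moment at which its call begins. There is no depth.
- ticket.job_done(): hands the job in; it is judged then, once.
The state is a dict: "clock": time; "joints": joint angles; "joint_vel": joint speeds; "joint_efforts": joint torques, N m; "position": TCP position; "ee_rot": TCP orientation; "contact_force": force on the tool from outside, world axes, zero at the start; "wrist_torque": the same for the moment, N m; "gripper_width": finger opening in mm; "grasp_force": force on a finger pad.
Only numpy, scipy, OpenCV 4.12 (cv2) and the standard library are available. Lean on these libraries where they do the work, as an engineer would, in place of code of your own. Each camera call takes 0.05 s, during which the arm holds its last target. There are 200 camera calls.

## Working session

There is one attempt and no reset: what is moved stays moved. The work goes in short steps, Python scripts to look and compute and a tool call to move; the robot and the scene stay as the last step left them, time stands still between calls to the robot, and variables do not carry over. Pictures are saved under pics/ and viewed, at most 10 in all, crops included, and the job is handed in when it is done.

Besides the shell and the picture viewer there is one more tool, called after "Request:" as name([rows], argument=value, ...), one row to a line, values as JSON. servo_tool: Moves the arm, as the interface text tells. Its arguments: {"type":"object","properties":{"commands":{"type":"array","items":{"type":"array","items":{"type":"array","items":{"type":"number"}}}}},"required":["commands"]}

```bash
mkdir -p pics; ls; python3 - <<'E'
from bench import arm,cams
import cv2,numpy as np
s=arm.read_state();print(s, arm.grip_point_offset)
for n in("scene","top"):
    d=cams.get_image(n);cv2.imwrite(f"pics/{n}0.png",d["frame"]);print(n,d["K"].tolist(),np.round(d["T"],4).tolist(), [k for k in d])
E
```

```text
pics
{'clock': 0.0, 'joints': array([ 1.53161599e+00,  3.85556376e-01,  6.65715733e-03, -5.01374374e-04,
       -1.19398804e+00, -2.58624662e-01]), 'joint_vel': array([-0.00036701,  0.00066818,  0.00234601,  0.00046998,  0.00161091,
        0.000159  ]), 'joint_efforts': array([ 9.20189450e-04, -3.92292631e+01,  1.88395232e+01,  4.18597296e+00,
       -4.68471117e-03,  1.64766302e-06]), 'position': array([183.18480635, 596.95797944, 230.23359154]), 'ee_rot': array([ 9.88920199e-01, -1.48444240e-01, -1.17121679e-04,  1.06469133e-03]), 'contact_force': array([-0.53139991, -0.39850156,  0.53468755]), 'wrist_torque': array([-0.00538928,  0.01414506, -0.01536625]), 'grasp_force': 0.0, 'gripper_width': 85.36973593164477} 18.700000000000003
scene [[518.0350052377353, 0.0, 283.59910435635607], [0.0, 518.0350052377353, 209.61399934853625], [0.0, 0.0, 1.0]] [[0.2492, -0.5415, 0.8029, 1290.9228], [0.9682, 0.1564, -0.195, -172.7633], [-0.02, 0.826, 0.5633, 596.2794], [0.0, 0.0, 0.0, 1.0]] ['frame', 'K', 'T']
top [[419.26859580951924, 0.0, 279.5844630675414], [0.0, 419.26859580951924, 208.66606627647255], [0.0, 0.0, 1.0]] [[-0.0079, 0.9966, -0.0821, 488.2974], [-0.9999, -0.0089, -0.0117, 9.4484], [-0.0124, 0.082, 0.9966, 879.0499], [0.0, 0.0, 0.0, 1.0]] ['frame', 'K', 'T']
```

View pics/top0.png

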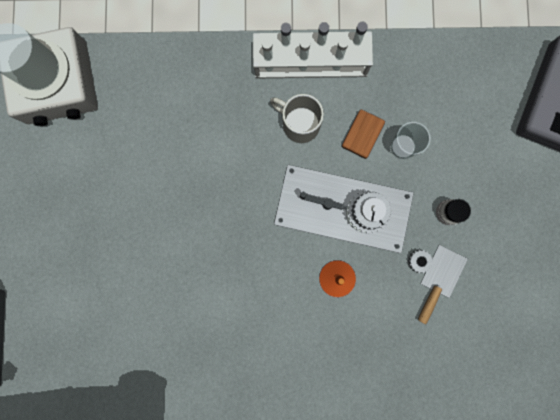

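View pics/scene0.png

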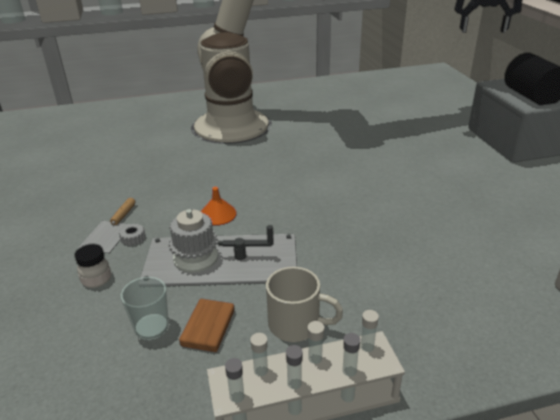

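```bash
cat > h.py <<'E'
import numpy as np,cv2
def ray(d,u,v,z):
    K,T=d["K"],d["T"]; c=np.array([(u-K[0,2])/K[0,0],-(v-K[1,2])/K[1,1],-1.0])
    r=T[:3,:3]@c; o=T[:3,3]; return o+r*(z-o[2])/r[2]
def proj(d,p):
    q=d["T"][:3,:3].T@(np.asarray(p,float)-d["T"][:3,3]); K=d["K"]
    return np.array([K[0,0]*q[0]/-q[2]+K[0,2],-K[1,1]*q[1]/-q[2]+K[1,2]])
E
python3 - <<'E'
from bench import cams
from h import *
d=cams.get_image("top");f=d["frame"]
g=cv2.cvtColor(f,cv2.COLOR_BGR2GRAY)
m=(g>135).astype(np.uint8); m[:160]=0;m[260:]=0;m[:,:265]=0;m[:,425:]=0
m=cv2.morphologyEx(m,cv2.MORPH_CLOSE,np.ones((25,25)))
c=max(cv2.findContours(m,0,2)[0],key=cv2.contourArea)
P=np.array([ray(d,u,v,8)[:2] for u,v in c[:,0]],np.float32)
r=cv2.minAreaRect(P);print(r);print(cv2.boxPoints(r))
crop=f[160:262,268:420];cv2.imwrite("pics/crop.png",cv2.resize(crop,None,fx=5,fy=5,interpolation=cv2.INTER_CUBIC))
E
```

```text
((558.326904296875, -116.24430847167969), (333.06268310546875, 207.059814453125), 89.57169342041016)
[[ 453.55502  -281.99707 ]
 [ 660.6091   -283.54492 ]
 [ 663.09875    49.508453]
 [ 456.04474    51.056305]]
```

View pics/crop.png

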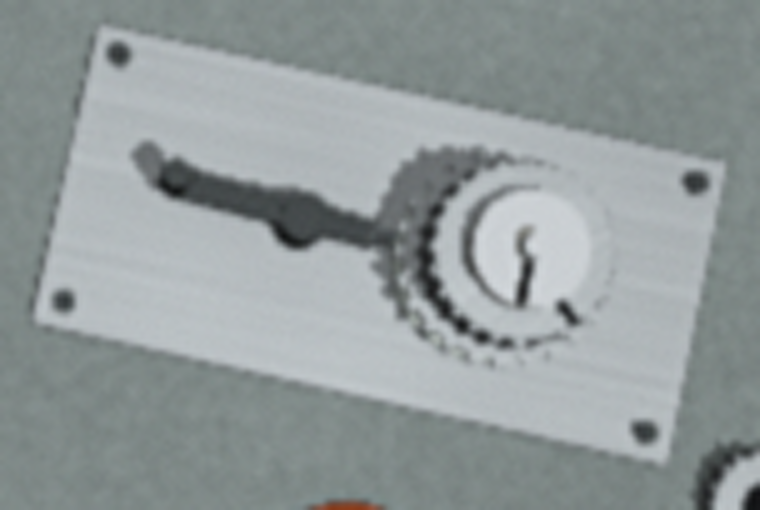

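```bash
cat >> h.py <<'E'
E
python3 - <<'E'
from bench import cams
from h import *
d=cams.get_image("top")
px=lambda x,y:((x+.5)/5-.5+268,(y+.5)/5-.5+160)
C=np.array([ray(d,*px(*p),8)[:2] for p in[(98,28),(723,160),(667,462),(36,322)]])
print(C.round(1))
# model corners holder frame: left-up=(+x,+180),( +65,-90),(-65,-90),(-65,180)
M=np.array([(65,180),(65,-90),(-65,-90),(-65,180)],float)
Cm,Mm=C.mean(0),M.mean(0)
H=(M-Mm).T@(C-Cm);th=np.arctan2(H[0,1]-H[1,0],H[0,0]+H[1,1])
R=np.array([[np.cos(th),-np.sin(th)],[np.sin(th),np.cos(th)]])
o=Cm-R@Mm;print("theta",th,"origin",o,"res",(C-(M@R.T+o)).round(1).tolist())
print("cap",ray(d,*px(531,243),98))
h=lambda p:R.T@(p[:2]-o)
c=ray(d,*px(531,243),98)[:2]
for n,p,z in[("idx",(522,303),98),("line",(568,313),84),("lineinner",(560,302),84),("pin?",(172,178),74),("pin2?",(147,155),74),("nip",(526,236),110)]:
    w=ray(d,*px(*p),z);print(n,w.round(1),h(w).round(1))
for n,p in[("pin top",(0,135,74)),("cap",(0,0,98)),("pivot",(0,80,45))]:
    w=np.r_[R@np.array(p[:2])+o,p[2]];u=proj(d,w);print(n,w.round(1),"crop",((u-[268,160])*5).round())
E
```

```text
[[ 651.6    2.9]
 [ 593.3 -257. ]
 [ 468.3 -229.7]
 [ 528.2   29.8]]
theta -0.22208867840535643 origin [ 550.42012336 -157.38019821] res [[-1.9, -1.0], [-0.7, 2.5], [1.1, 1.1], [1.5, -2.7]]
cap [ 551.95329663 -157.06596674   98.        ]
idx [ 529.6 -153.1   98. ] [-21.3  -0.4]
line [ 526.4 -173.3   84. ] [-19.9 -20.8]
lineinner [ 530.6 -170.4   84. ] [-16.5 -17.1]
pin? [580.3 -24.6  74. ] [-1.000e-01  1.361e+02]
pin2? [589.4 -15.1  74. ] [  6.6 147.4]
nip [ 553.6 -152.7  110. ] [2.1 5.2]
pin top [580.2 -25.7  74. ] crop [173. 176.]
cap [ 550.4 -157.4   98. ] crop [530. 245.]
pivot [568.  -79.3  45. ] crop [305. 214.]
```

Request:
servo_tool([
  [[255,0,0,0,0,0,-4.35],[255,0.024,0.0263,0,0,0,0],[255,0.024,0.0263,0,0,0,0],[255,0.024,0.0263,0,0,0,0],[255,0.024,0.0263,0,0,0,0],[255,0.024,0.0263,0,0,0,0],[255,0.024,0.0263,0,0,0,0],[255,0.024,0.0263,0,0,0,0],[255,0.024,0.0263,0,0,0,0],[255,0.024,0.0263,0,0,0,0]],
])

```text
clock: 1.03
position: [342.4, 317.3, 231.4]
ee_rot: [0.994, -0.11, 0.0, -0.0]
contact_force: [0.2, 0.1, -0.3]
gripper_width: -0.3
grasp_force: 0.0
```

Request:
servo_tool([
  [[255,0.024,0.0263,0,0,0,0],[255,0.024,0.0263,0,0,0,0],[255,0.024,0.0263,0,0,0,0],[255,0.024,0.0263,0,0,0,0],[255,0.024,0.0263,0,0,0,0],[255,0.024,0.0263,0,0,0,0],[255,0.024,0.0263,0,0,0,0],[255,0.024,0.0263,0,0,0,0],[255,0.024,0.0263,0,0,0,0],[255,0.024,0.0263,0,0,0,0]],
])

```text
clock: 1.87
position: [518.7, 7.9, 231.3]
ee_rot: [0.994, -0.111, 0.0, -0.0]
contact_force: [0.5, 0.5, -0.5]
gripper_width: 0.2
grasp_force: 0.0
```

```bash
cat >> h.py <<'E'
from bench import arm,cams
TH=-0.222;O=np.array([551.2,-157.3]);R=np.array([[np.cos(TH),-np.sin(TH)],[np.sin(TH),np.cos(TH)]])
def st():
    s=arm.read_state();q=s["ee_rot"];p=s["position"]
    print("t",round(s["clock"],2),"holder",(R.T@(p[:2]-O)).round(1),"z",round(p[2],1),"yaw-th deg",round(np.degrees(2*np.arctan2(q[1],q[0])-TH),2),"q",q.round(4),"F",(R.T@s["contact_force"][:2]).round(1),round(s["contact_force"][2],1),"w",round(s["gripper_width"],1),"j",s["joints"].round(2))
E
python3 -c "
from h import *
st();d=cams.get_image('wrist');cv2.imwrite('pics/w1.png',d['frame'])"
```

```text
t 1.87 holder [-68.1 154. ] z 231.3 yaw-th deg 0.0 q [ 9.938e-01 -1.108e-01  0.000e+00 -1.000e-04] F [0.4 0.6] -0.5 w 0.2 j [ 0.33  0.2  -0.25 -0.   -1.12  1.02]
```

View pics/w1.png

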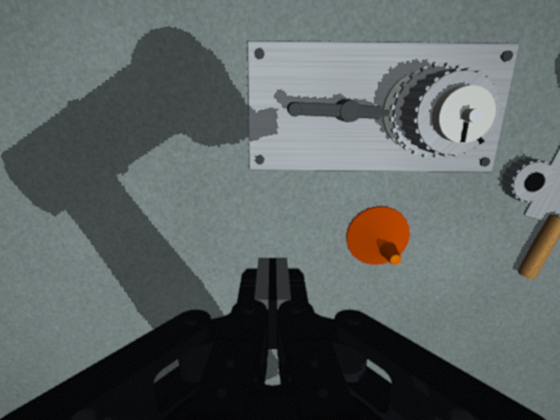

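Request:
servo_tool([
  [[255,0.024,0.027,0,0,0,0],[255,0,0,0.035,0,0,0],[255,0,0,0.035,0,0,0],[255,0,0,0.035,0,0,0],[255,0,0,0.035,0,0,0],[255,0,0,0.02,0,0,0],[255,0,0,0.014,0,0,0],[255,0,0,0,0,0,0],[255,0,0,0,0,0,0]],
])

```text
clock: 2.67
position: [535.5, -22.0, 56.9]
ee_rot: [0.994, -0.111, -0.001, 0.0]
contact_force: [0.5, 0.3, 0.5]
gripper_width: -0.1
grasp_force: 0.0
```

```bash
python3 -c "
from h import *
st()"
```

```text
t 2.67 holder [-45.1 128.5] z 56.9 yaw-th deg 0.02 q [ 9.939e-01 -1.106e-01 -8.000e-04  4.000e-04] F [0.5 0.4] 0.5 w -0.1 j [ 0.26  0.43 -0.43  0.   -0.71  1.09]
```

Request:
servo_tool([
  [[255,0.01,0,0,0,0,0],[255,0.008,0,0,0,0,0],[255,0.005,0,0,0,0,0],[255,0.004,0,0,0,0,0],[255,0.004,0,0,0,0,0],[255,0.004,0,0,0,0,0],[255,0.004,0,0,0,0,0]],
])

```text
clock: 3.25
position: [573.6, -30.7, 57.4]
ee_rot: [0.994, -0.111, -0.0, 0.0]
contact_force: [-2.6, -0.3, 1.0]
gripper_width: 0.1
grasp_force: 0.7
```

Request:
servo_tool([
  [[255,0.004,0,0,0,0,0],[255,0.004,0,0,0,0,0],[255,0.004,0,0,0,0,0],[255,0.004,0,0,0,0,0],[255,0.004,0,0,0,0,0],[255,0.003,0,0,0,0,0]],
])

```text
clock: 3.75
position: [595.7, -36.0, 56.9]
ee_rot: [0.994, -0.111, -0.001, 0.0]
contact_force: [-3.5, -1.5, 0.2]
gripper_width: 0.5
grasp_force: 1.6
```

```bash
python3 -c "
from h import *
st();d=cams.get_image('wrist');cv2.imwrite('pics/w2.png',d['frame'])"
```

```text
t 3.75 holder [ 16.7 128.1] z 56.9 yaw-th deg -0.02 q [ 9.938e-01 -1.109e-01 -1.000e-03  3.000e-04] F [-3.1 -2.3] 0.2 w 0.5 j [ 0.21  0.51 -0.27 -0.   -0.79  1.14]
```

View pics/w2.png

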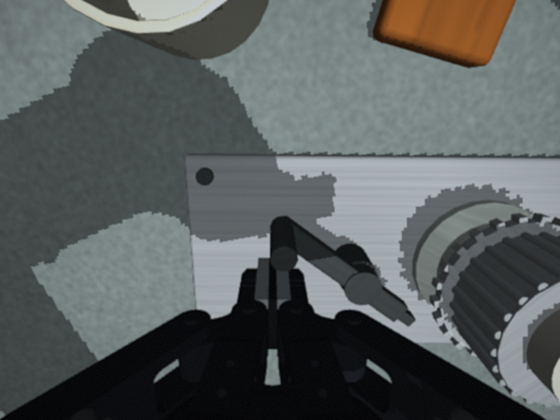

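Request:
servo_tool([
  [[255,0.003,0,0,0,0,0],[255,0.003,0,0,0,0,0],[255,0,0,0,0,0,0],[255,-0.01,0,0,0,0,0],[255,-0.03,0,0,0,0,0],[255,-0.03,0,0,0,0,0],[255,0,0,-0.03,0,0,0],[255,0,0,-0.03,0,0,0]],
])

```text
clock: 4.47
position: [531.5, -21.3, 116.6]
ee_rot: [0.994, -0.11, -0.002, 0.001]
contact_force: [2.0, 0.7, 0.6]
gripper_width: 0.2
grasp_force: 0.0
```

```bash
python3 -c "
from h import *
st();d=cams.get_image('top');f=d['frame'][160:262,268:420];cv2.imwrite('pics/t2.png',cv2.resize(f,None,fx=5,fy=5,interpolation=2))
for n,u in [('pin',(580,-20))]: pass
for a in(.6,.7,.8,.9):
  w=np.r_[R@[55*np.sin(a),80+55*np.cos(a)]+O,74];print(a,((proj(d,w)-[268,160])*5).round())"
```

```text
t 4.47 holder [-49.1 128.3] z 116.6 yaw-th deg 0.1 q [ 9.939e-01 -1.099e-01 -1.500e-03  6.000e-04] F [1.8 1.2] 0.6 w 0.2 j [ 0.27  0.35 -0.37  0.   -0.85  1.09]
0.6 [214. 102.]
0.7 [224.  93.]
0.8 [236.  85.]
0.9 [248.  78.]
```

View pics/t2.png

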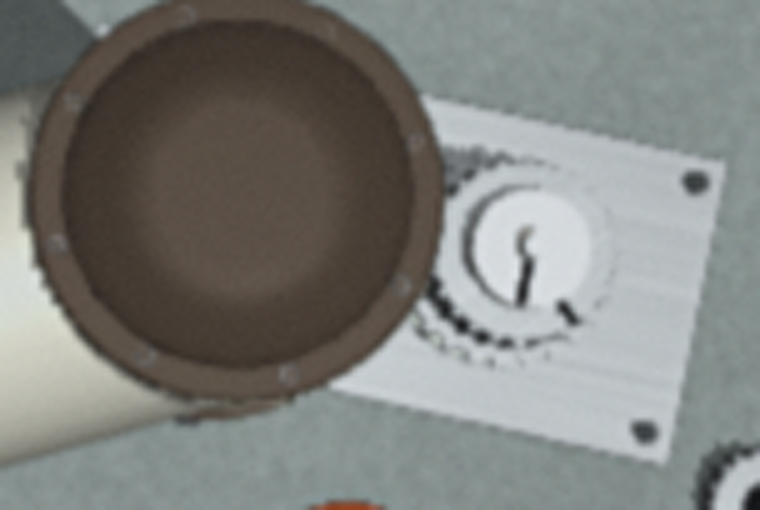

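Request:
servo_tool([
  [[255,-0.004,0.03,0,0,0,0],[255,-0.004,0.03,0,0,0,0],[255,-0.003,0.03,0,0,0,0],[255,-0.002,0.026,0.02,0,0,0],[255,0,0,0.02,0,0,0],[255,0,0,0.013,0,0,0],[255,0,0,0,0,0,0],[255,0,0,0,0,0,0],[255,0.006,0,0,0,0,0],[255,0.004,0,0,0,0,0]],
])

```text
clock: 5.35
position: [507.6, -133.7, 65.8]
ee_rot: [0.994, -0.11, 0.002, -0.0]
contact_force: [-0.5, 0.0, -0.3]
gripper_width: 0.1
grasp_force: 0.0
```

Request:
servo_tool([
  [[255,0.001,0,0,0,0,0],[255,0.001,0,0,0,0,0]],
])

```text
clock: 5.52
position: [508.4, -134.2, 65.1]
ee_rot: [0.994, -0.111, 0.001, -0.0]
contact_force: [-0.0, -1.1, 0.3]
gripper_width: 0.2
grasp_force: 0.0
```

```bash
python3 -c "
from h import *
st()"
```

```text
t 5.52 holder [-46.8  13.1] z 65.1 yaw-th deg 0.03 q [ 9.939e-01 -1.105e-01  1.100e-03 -1.000e-04] F [ 0.2 -1.1] 0.3 w 0.2 j [ 0.05  0.4  -0.45  0.   -0.72  1.3 ]
```

Request:
servo_tool([
  [[255,0.001,0,0.003,0,0,0],[255,0,0,0,0,0,0]],
])

```text
clock: 5.68
position: [508.2, -134.5, 61.1]
ee_rot: [0.994, -0.111, -0.0, -0.0]
contact_force: [-0.1, 0.2, 0.1]
gripper_width: 0.1
grasp_force: 0.0
```

Request:
servo_tool([
  [[255,0.001,0,0,0,0,0],[255,0,0,0,0,0,0]],
])

```text
clock: 5.85
position: [509.2, -134.9, 61.3]
ee_rot: [0.994, -0.111, -0.0, 0.0]
contact_force: [-0.5, 0.4, 0.2]
gripper_width: -0.1
grasp_force: 0.0
```

Request:
servo_tool([
  [[255,0.001,0,0,0,0,0],[255,0,0,0,0,0,0]],
])

```text
clock: 6.02
position: [509.7, -135.1, 61.2]
ee_rot: [0.994, -0.111, -0.001, 0.0]
contact_force: [-1.1, 0.2, 1.3]
gripper_width: -0.1
grasp_force: 0.6
```

```bash
python3 -c "
from h import *
st()"
```

```text
t 6.02 holder [-45.3  12.5] z 61.2 yaw-th deg 0.0 q [ 9.938e-01 -1.108e-01 -5.000e-04  0.000e+00] F [-1.1 -0.1] 1.3 w -0.1 j [ 0.05  0.41 -0.44 -0.   -0.71  1.3 ]
```

Request:
servo_tool([
  [[255,0.001,0,0,0,0,0],[255,0,0.003,0,0,0,0],[255,0,0.003,0,0,0,0],[255,0,0.003,0,0,0,0]],
])

```text
clock: 6.35
position: [506.1, -143.6, 60.9]
ee_rot: [0.994, -0.111, -0.003, -0.0]
contact_force: [-6.9, 5.3, 5.1]
gripper_width: 0.3
grasp_force: 3.9
```

Request:
servo_tool([
  [[255,0,0.003,0,0,0,0],[255,0,0.003,0,0,0,0],[255,0,0.003,0,0,0,0]],
])

```text
clock: 6.6
position: [504.0, -152.8, 61.0]
ee_rot: [0.994, -0.111, -0.003, 0.0]
contact_force: [-5.6, 2.0, 5.0]
gripper_width: -0.0
grasp_force: 3.2
```

```bash
python3 -c "
from h import *
st();d=cams.get_image('wrist');cv2.imwrite('pics/w3.png',d['frame'])"
```

```text
t 6.6 holder [-47.1  -6. ] z 61.0 yaw-th deg -0.02 q [ 0.9938 -0.111  -0.0033  0.    ] F [-5.9  0.7] 5.0 w -0.0 j [ 0.01  0.41 -0.44 -0.   -0.72  1.34]
```

View pics/w3.png

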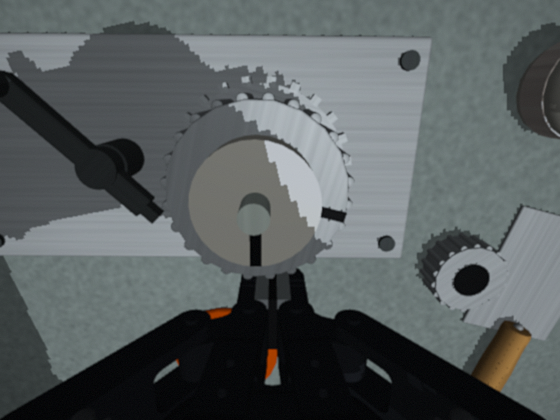

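Request:
servo_tool([
  [[255,0,0.0035,0,0,0,0],[255,0,0.0035,0,0,0,0],[255,0.0003,0.0046,0,0,0,0],[255,0.0009,0.0045,0,0,0,0],[255,0.0015,0.0043,0,0,0,0]],
])

```text
clock: 7.07
position: [505.6, -173.8, 61.3]
ee_rot: [0.994, -0.111, 0.0, -0.0]
contact_force: [-1.3, 1.9, 0.7]
gripper_width: 0.4
grasp_force: 0.8
```

Request:
servo_tool([
  [[255,0.002,0.0041,0,0,0,0],[255,0.0025,0.0038,0,0,0,0],[255,0.003,0.0034,0,0,0,0]],
])

```text
clock: 7.32
position: [510.2, -186.7, 61.4]
ee_rot: [0.994, -0.111, -0.0, 0.0]
contact_force: [-3.4, 1.3, 2.4]
gripper_width: 0.1
grasp_force: 1.1
```

```bash
python3 -c "
from h import *
st()"
```

```text
t 7.32 holder [-33.5 -37.7] z 61.4 yaw-th deg -0.0 q [ 9.938e-01 -1.108e-01 -2.000e-04  1.000e-04] F [-3.6  0.5] 2.4 w 0.1 j [-0.05  0.43 -0.41  0.   -0.73  1.4 ]
```

Request:
servo_tool([
  [[255,0.0036,0.0028,0,0,0,0],[255,0.0039,0.0023,0,0,0,0],[255,0.0041,0.0018,0,0,0,0]],
])

```text
clock: 7.57
position: [519.4, -196.1, 61.1]
ee_rot: [0.994, -0.111, -0.001, 0.0]
contact_force: [-3.1, -1.0, 0.6]
gripper_width: -0.1
grasp_force: 1.5
```

Request:
servo_tool([
  [[255,0.0043,0.0014,0,0,0,0],[255,0.0045,0.0009,0,0,0,0],[255,0.0046,0.0002,0,0,0,0]],
])

```text
clock: 7.82
position: [531.5, -202.0, 61.2]
ee_rot: [0.994, -0.111, -0.002, 0.001]
contact_force: [-6.2, -8.5, 3.2]
gripper_width: -0.1
grasp_force: 5.7
```

```bash
python3 -c "
from h import *
st();d=cams.get_image('wrist');cv2.imwrite('pics/w4.png',d['frame'])"
```

```text
t 7.82 holder [ -9.4 -48. ] z 61.2 yaw-th deg 0.02 q [ 9.939e-01 -1.106e-01 -1.700e-03  8.000e-04] F [-4.1 -9.7] 3.2 w -0.1 j [-0.08  0.47 -0.34  0.   -0.76  1.43]
```

Request:
servo_tool([
  [[255,0.004,0.0005,0,0,0,0],[255,0.004,0,0,0,0,0],[255,0.004,0,0,0,0,0],[255,0.004,0,0,0,0,0],[255,0.004,0,0,0,0,0]],
])

```text
clock: 8.28
position: [553.2, -206.7, 61.4]
ee_rot: [0.994, -0.111, 0.001, 0.0]
contact_force: [-1.7, -1.1, 0.0]
gripper_width: -0.1
grasp_force: 0.8
```

Request:
servo_tool([
  [[255,0.0046,-0.0003,0,0,0,0],[255,0.0045,-0.0009,0,0,0,0],[255,0.0043,-0.0015,0,0,0,0],[255,0.0041,-0.002,0,0,0,0],[255,0.0038,-0.0025,0,0,0,0],[255,0.0034,-0.003,0,0,0,0]],
])

```text
clock: 8.78
position: [579.4, -200.5, 61.5]
ee_rot: [0.994, -0.111, 0.001, -0.0]
contact_force: [0.1, 0.4, 0.1]
gripper_width: 0.1
grasp_force: 0.0
```

```bash
python3 -c "
from h import *
st();d=cams.get_image('wrist');cv2.imwrite('pics/w5.png',d['frame'])"
```

```text
t 8.78 holder [ 37. -36.] z 61.5 yaw-th deg 0.03 q [ 9.939e-01 -1.105e-01  7.000e-04 -1.000e-04] F [0.  0.4] 0.1 w 0.1 j [-0.07  0.53 -0.23 -0.   -0.81  1.42]
```

Request:
servo_tool([
  [[255,-0.001,-0.001,0,0,0,0],[255,-0.001,-0.001,0,0,0,0],[255,0,0,0,0,0,0]],
])

```text
clock: 9.08
position: [577.8, -198.9, 61.7]
ee_rot: [0.994, -0.11, 0.002, 0.0]
contact_force: [3.1, -2.2, -2.0]
gripper_width: 0.1
grasp_force: 1.9
```

Request:
servo_tool([
  [[255,0.002,-0.0034,0,0,0,0],[255,0.002,-0.0038,0,0,0,0],[255,0.0016,-0.0041,0,0,0,0]],
])

```text
clock: 9.33
position: [585.1, -189.2, 61.6]
ee_rot: [0.994, -0.111, 0.0, 0.0]
contact_force: [2.3, -3.9, -0.8]
gripper_width: -0.0
grasp_force: 1.8
```

```bash
python3 -c "
from h import *
st()"
```

```text
t 9.33 holder [ 40.1 -23.6] z 61.6 yaw-th deg 0.01 q [ 9.939e-01 -1.107e-01  5.000e-04  3.000e-04] F [ 3.1 -3.3] -0.8 w -0.0 j [-0.05  0.53 -0.22  0.   -0.82  1.4 ]
```

Request:
servo_tool([
  [[255,0.0013,-0.0043,0,0,0,0],[255,0.0008,-0.0045,0,0,0,0],[255,0.0002,-0.0046,0,0,0,0]],
])

```text
clock: 9.58
position: [592.7, -176.5, 62.1]
ee_rot: [0.994, -0.11, 0.003, 0.0]
contact_force: [6.7, -6.1, -2.4]
gripper_width: -0.2
grasp_force: 4.1
```

Request:
servo_tool([
  [[255,0,-0.004,0,0,0,0],[255,0,-0.004,0,0,0,0],[255,0,-0.004,0,0,0,0]],
])

```text
clock: 9.83
position: [596.8, -164.2, 62.3]
ee_rot: [0.994, -0.11, 0.005, -0.0]
contact_force: [7.9, -2.7, -2.3]
gripper_width: 0.2
grasp_force: 4.0
```

```bash
python3 -c "
from h import *
st()"
```

```text
t 9.83 holder [46.   3.3] z 62.3 yaw-th deg 0.08 q [ 9.939e-01 -1.101e-01  4.700e-03 -1.000e-04] F [ 8.3 -0.9] -2.3 w 0.2 j [-0.01  0.53 -0.22  0.   -0.81  1.36]
```

Request:
servo_tool([
  [[255,0.0005,-0.004,0,0,0,0],[255,0.0005,-0.004,0,0,0,0],[255,0,-0.003,0,0,0,0]],
])

```text
clock: 10.08
position: [597.2, -153.2, 62.0]
ee_rot: [0.994, -0.11, 0.001, -0.0]
contact_force: [2.0, -0.9, 1.7]
gripper_width: 0.3
grasp_force: 1.2
```

Request:
servo_tool([
  [[255,-0.0003,-0.0046,0,0,0,0],[255,-0.0009,-0.0045,0,0,0,0],[255,-0.0015,-0.0043,0,0,0,0],[255,-0.002,-0.0041,0,0,0,0],[255,-0.0025,-0.0038,0,0,0,0],[255,-0.003,-0.0034,0,0,0,0]],
])

```text
clock: 10.58
position: [590.9, -127.3, 61.1]
ee_rot: [0.994, -0.111, -0.0, -0.0]
contact_force: [1.6, -0.9, 0.2]
gripper_width: -0.1
grasp_force: 0.7
```

```bash
python3 -c "
from h import *
st()"
```

```text
t 10.58 holder [32.1 38. ] z 61.1 yaw-th deg 0.0 q [ 9.938e-01 -1.107e-01 -3.000e-04 -0.000e+00] F [ 1.8 -0.5] 0.2 w -0.1 j [ 0.06  0.52 -0.25 -0.   -0.8   1.29]
```

Request:
servo_tool([
  [[255,-0.0042,-0.0022,0,0,0,0],[255,-0.0042,-0.0018,0,0,0,0],[255,-0.0042,-0.0014,0,0,0,0]],
])

```text
clock: 10.83
position: [581.9, -118.4, 61.6]
ee_rot: [0.994, -0.111, 0.002, -0.001]
contact_force: [5.2, 5.2, -2.1]
gripper_width: 0.0
grasp_force: 2.8
```

Request:
servo_tool([
  [[255,-0.0043,-0.001,0,0,0,0],[255,-0.0045,-0.0006,0,0,0,0],[255,-0.0046,0,0,0,0,0]],
])

```text
clock: 11.08
position: [570.2, -113.2, 62.1]
ee_rot: [0.994, -0.11, 0.004, -0.001]
contact_force: [6.5, 10.1, -0.6]
gripper_width: 0.1
grasp_force: 6.3
```

```bash
python3 -c "
from h import *
st()"
```

```text
t 11.08 holder [ 8.8 47.2] z 62.1 yaw-th deg 0.06 q [ 0.9939 -0.1103  0.0035 -0.0014] F [ 4.1 11.3] -0.6 w 0.1 j [ 0.08  0.48 -0.31 -0.   -0.77  1.27]
```

Request:
servo_tool([
  [[255,-0.004,-0.0005,0,0,0,0],[255,-0.004,0,0,0,0,0],[255,-0.004,0,0,0,0,0],[255,-0.004,0,0,0,0,0],[255,-0.003,0,0,0,0,0]],
])

```text
clock: 11.5
position: [549.3, -108.4, 61.9]
ee_rot: [0.994, -0.11, 0.001, -0.001]
contact_force: [0.2, 5.3, 2.4]
gripper_width: -0.0
grasp_force: 2.8
```

Request:
servo_tool([
  [[255,-0.0044,0.0005,0,0,0,0],[255,-0.0042,0.0011,0,0,0,0],[255,-0.0041,0.0017,0,0,0,0],[255,-0.0039,0.0022,0,0,0,0]],
])

```text
clock: 11.83
position: [530.7, -112.4, 61.1]
ee_rot: [0.994, -0.111, -0.001, 0.0]
contact_force: [0.7, 1.8, -0.8]
gripper_width: 0.1
grasp_force: 0.7
```

```bash
python3 -c "
from h import *
st()"
```

```text
t 11.83 holder [-29.9  39.3] z 61.1 yaw-th deg 0.0 q [ 9.938e-01 -1.108e-01 -5.000e-04  0.000e+00] F [0.3 1.9] -0.8 w 0.1 j [ 0.09  0.43 -0.41 -0.   -0.73  1.26]
```

Request:
servo_tool([
  [[255,-0.0026,0.004,0,0,0,0],[255,-0.0028,0.0038,0,0,0,0],[255,-0.0025,0.0039,0,0,0,0]],
])

```text
clock: 12.08
position: [519.3, -121.9, 60.9]
ee_rot: [0.994, -0.111, -0.002, -0.0]
contact_force: [-3.3, 5.9, 3.3]
gripper_width: -0.1
grasp_force: 2.8
```

Request:
servo_tool([
  [[255,-0.0022,0.0041,0,0,0,0],[255,-0.0017,0.0043,0,0,0,0],[255,-0.0012,0.0045,0,0,0,0],[255,-0.0005,0.004,0,0,0,0]],
])

```text
clock: 12.42
position: [508.9, -137.5, 60.7]
ee_rot: [0.994, -0.111, -0.003, 0.0]
contact_force: [-6.9, 5.4, 6.1]
gripper_width: -0.1
grasp_force: 4.5
```

```bash
python3 -c "
from h import *
st();d=cams.get_image('wrist');cv2.imwrite('pics/w6.png',d['frame'])"
```

```text
t 12.42 holder [-45.7  10. ] z 60.7 yaw-th deg -0.06 q [ 0.9938 -0.1113 -0.0034  0.    ] F [-8.   3.7] 6.1 w -0.1 j [ 0.04  0.42 -0.44 -0.   -0.72  1.31]
```

View pics/w6.png

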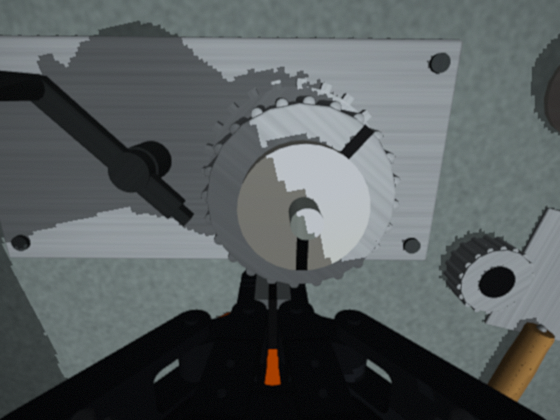

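```bash
cat >> h.py <<'E'
def line(d,name,climb=0,c=(0,0)):
    g=cv2.cvtColor(d["frame"],cv2.COLOR_BGR2GRAY)
    A=np.arange(0,360,1.);S=[]
    for a in A:
        v=[]
        for r in(26,28.5,31):
            b=np.radians(180+a);u=proj(d,np.r_[R@[c[0]+r*np.cos(b),c[1]+r*np.sin(b)]+O,84+climb])
            v.append(g[int(round(u[1])),int(round(u[0]))] if 0<=u[0]<559 and 0<=u[1]<419 else 255)
        S.append(np.mean(v))
    S=np.array(S);k=S.min();m=A[S<k+25];v=np.exp(1j*np.radians(m)).mean()
    print(name,"min",k,"line deg",round(np.degrees(np.angle(v))%360,1),"spread",len(m),"coh",round(abs(v),2))
E
python3 - <<'E'
from h import *
d=cams.get_image('wrist');p=arm.read_state()["position"]
line(d,"now",0);line(d,"now",4)
for n,hp,z in(("w3",(-47.1,-6),61),("w4",(-9.4,-48),61.2),("w5",(37,-36),61.5)):
    e=dict(d);e["frame"]=cv2.imread(f"pics/{n}.png");T=d["T"].copy();T[:3,3]+=np.r_[R@hp+O,z]-p;e["T"]=T
    line(e,n,1)
# index line direction check & centre of cap
for a in(0,90,180,270):
    b=np.radians(180+a);print(a,proj(d,np.r_[R@[22*np.cos(b),22*np.sin(b)]+O,98]).round())
E
```

```text
now min 21.0 line deg 61.7 spread 15 coh 0.39
now min 22.0 line deg 139.5 spread 8 coh 1.0
w3 min 17.333333333333332 line deg 37.0 spread 14 coh 0.79
w4 min 6.666666666666667 line deg 22.0 spread 82 coh 0.78
w5 min 6.333333333333333 line deg 146.0 spread 259 coh 0.13
0 [298. 269.]
90 [367. 209.]
180 [302. 142.]
270 [233. 209.]
```

```bash
python3 -c "
import cv2
cv2.imwrite('pics/w45.png',cv2.hconcat([cv2.resize(cv2.imread(f'pics/w{i}.png'),(400,300)) for i in(4,5)]))"
```

```text
(no output)
```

View pics/w45.png

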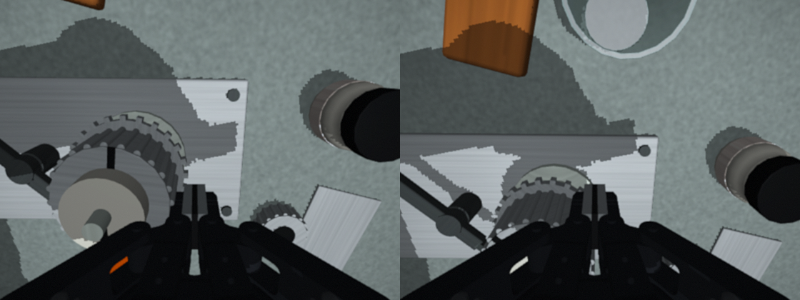

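Request:
servo_tool([
  [[255,0,0.004,0,0,0,0],[255,0,0.004,0,0,0,0],[255,0,0.004,0,0,0,0],[255,0,0.004,0,0,0,0],[255,0,0.004,0,0,0,0],[255,0,0.003,0,0,0,0],[255,0.0005,0.0046,0,0,0,0],[255,0.0011,0.0043,0,0,0,0],[255,0.0017,0.0041,0,0,0,0]],
])

```text
clock: 13.27
position: [506.5, -173.8, 60.9]
ee_rot: [0.994, -0.111, -0.001, 0.0]
contact_force: [-3.8, 1.4, 1.0]
gripper_width: 0.1
grasp_force: 1.8
```

Request:
servo_tool([
  [[255,0.0022,0.0039,0,0,0,0],[255,0.0027,0.0036,0,0,0,0],[255,0.0032,0.0032,0,0,0,0],[255,0.0036,0.0028,0,0,0,0]],
])

```text
clock: 13.6
position: [514.6, -189.8, 61.0]
ee_rot: [0.994, -0.111, -0.002, 0.0]
contact_force: [-5.5, -1.7, 0.8]
gripper_width: 0.0
grasp_force: 2.9
```

```bash
python3 -c "
from h import *
st();line(cams.get_image('wrist'),'L',5)"
```

```text
t 13.6 holder [-28.5 -39.7] z 61.0 yaw-th deg -0.01 q [ 9.938e-01 -1.109e-01 -1.800e-03  4.000e-04] F [-5.  -2.9] 0.8 w 0.0 j [-0.06  0.44 -0.39  0.   -0.74  1.41]
L min 6.0 line deg 228.5 spread 8 coh 1.0
```

Request:
servo_tool([
  [[255,0.0039,0.0023,0,0,0,0],[255,0.0041,0.0019,0,0,0,0],[255,0.0043,0.0014,0,0,0,0],[255,0.0045,0.0009,0,0,0,0],[255,0.0046,0.0005,0,0,0,0],[255,0.004,0,0,0,0,0],[255,0.004,0,0,0,0,0]],
])

```text
clock: 14.23
position: [542.9, -205.6, 61.6]
ee_rot: [0.994, -0.111, -0.0, 0.002]
contact_force: [-3.5, -11.7, 0.1]
gripper_width: 0.1
grasp_force: 5.9
```

```bash
python3 -c "
from h import *
st();line(cams.get_image('wrist'),'L',5)"
```

```text
t 14.23 holder [  2.5 -48.9] z 61.6 yaw-th deg -0.0 q [ 9.938e-01 -1.108e-01 -4.000e-04  1.800e-03] F [ -0.9 -12.1] 0.1 w 0.1 j [-0.08  0.48 -0.31  0.01 -0.77  1.43]
L min 6.333333333333333 line deg 25.6 spread 107 coh 0.76
```

Request:
servo_tool([
  [[255,0,0.01,0,0,0,0],[255,0,0.012,0,0,0,0],[255,0,0,-0.03,0,0,0],[255,0,0,-0.03,0,0,0],[255,-0.03,0,0,0,0,0],[255,-0.03,0,0,0,0,0],[255,-0.012,-0.03,0,0,0,0],[255,0,-0.03,0,0,0,0],[255,0,-0.03,0,0,0,0],[255,0,0,0,0,0,0]],
])

```text
clock: 15.12
position: [490.2, -117.1, 122.3]
ee_rot: [0.994, -0.109, 0.002, -0.001]
contact_force: [-0.4, -0.4, 0.7]
gripper_width: -0.2
grasp_force: 0.0
```

```bash
python3 -c "
from h import *
st();d=cams.get_image('wrist');line(d,'L',5);line(d,'L',6);line(cams.get_image('top'),'top',5)"
```

```text
t 15.12 holder [-68.4  25.8] z 122.3 yaw-th deg 0.25 q [ 9.941e-01 -1.086e-01  2.400e-03 -6.000e-04] F [-0.3 -0.5] 0.7 w -0.2 j [ 0.09  0.29 -0.44 -0.   -0.83  1.27]
L min 19.333333333333332 line deg 286.5 spread 6 coh 1.0
L min 19.666666666666668 line deg 286.5 spread 6 coh 1.0
top min 53.333333333333336 line deg 63.5 spread 76 coh 0.84
```

Request:
servo_tool([
  [[255,0.006,0.013,0,0,0,0],[255,0,0,0.03,0,0,0],[255,0,0,0.02,0,0,0],[255,0,0,0.011,0,0,0],[255,0,0,0,0,0,0],[255,0,0,0,0,0,0]],
])

```text
clock: 15.72
position: [490.9, -134.9, 60.0]
ee_rot: [0.994, -0.111, -0.0, 0.0]
contact_force: [0.3, 0.1, 0.8]
gripper_width: -0.0
grasp_force: 0.0
```

```bash
python3 -c "
from h import *
st();line(cams.get_image('wrist'),'L',5)"
```

```text
t 15.72 holder [-63.8   8.6] z 60.0 yaw-th deg -0.06 q [ 9.938e-01 -1.113e-01 -3.000e-04  1.000e-04] F [0.3 0.2] 0.8 w -0.0 j [ 0.05  0.39 -0.49  0.   -0.69  1.3 ]
L min 6.333333333333333 line deg 286.5 spread 8 coh 1.0
```

Request:
servo_tool([
  [[255,0.008,-0.004,0,0,0,0],[255,0.006,0,0,0,0,0],[255,0.003,0,0,0,0,0],[255,0.003,0,0,0,0,0],[255,0,0.004,0,0,0,0],[255,0,0.004,0,0,0,0],[255,0,0.004,0,0,0,0],[255,0,0.004,0,0,0,0],[255,0,0.004,0,0,0,0],[255,0,0.004,0,0,0,0]],
])

```text
clock: 16.6
position: [503.6, -157.7, 60.2]
ee_rot: [0.994, -0.111, -0.002, -0.0]
contact_force: [-3.8, 1.2, 1.7]
gripper_width: -0.0
grasp_force: 1.9
```

```bash
python3 -c "
from h import *
st();line(cams.get_image('wrist'),'L',6)"
```

```text
t 16.6 holder [-46.3 -10.9] z 60.2 yaw-th deg -0.01 q [ 9.938e-01 -1.109e-01 -2.400e-03 -1.000e-04] F [-4.   0.3] 1.7 w -0.0 j [ 0.    0.42 -0.44 -0.   -0.72  1.35]
L min 32.333333333333336 line deg 324.0 spread 7 coh 1.0
```

Request:
servo_tool([
  [[255,0,0.003,0,0,0,0],[255,0.0005,0.0045,0,0,0,0],[255,0.0011,0.0043,0,0,0,0],[255,0.0017,0.0041,0,0,0,0]],
])

```text
clock: 16.98
position: [506.2, -174.4, 60.4]
ee_rot: [0.994, -0.111, 0.0, -0.0]
contact_force: [-1.9, 1.1, 1.8]
gripper_width: -0.0
grasp_force: 0.9
```

```bash
python3 -c "
from h import *
st();line(cams.get_image('wrist'),'L',6)"
```

```text
t 16.98 holder [-40.1 -26.6] z 60.4 yaw-th deg 0.02 q [ 9.939e-01 -1.106e-01  5.000e-04 -0.000e+00] F [-2.1  0.7] 1.8 w -0.0 j [-0.03  0.42 -0.43  0.   -0.72  1.38]
L min 10.0 line deg 352.5 spread 2 coh 1.0
```

Request:
servo_tool([
  [[255,-0.008,0.004,0,0,0,0],[255,-0.015,0.004,0,0,0,0],[255,0,0,-0.03,0,0,0],[255,0,-0.01,-0.03,0,0,0],[255,0,0,0,0,0,0],[255,0,0,0,0,0,0]],
])

```text
clock: 17.53
position: [485.4, -167.0, 122.4]
ee_rot: [0.994, -0.11, 0.003, -0.0]
contact_force: [-0.3, 0.4, -0.0]
gripper_width: 0.3
grasp_force: 0.0
```

```bash
python3 -c "
from h import *
st();d=cams.get_image('wrist');line(d,'L',6);line(d,'L',6,(0,-1));line(d,'L',6,(0,1))
g=cv2.cvtColor(d['frame'],cv2.COLOR_BGR2GRAY)
# index line on cap
for r in(14,18,20):
  S=[(g[int(round(u[1])),int(round(u[0]))],a) for a in range(-20,21) for u in [proj(d,np.r_[R@[-r*np.cos(np.radians(a)),-r*np.sin(np.radians(a))]+O,98])]]
  print(r,[a for v,a in S if v<min(S)[0]+25],min(S))
u=proj(d,np.r_[R@[-22,0]+O,98]).astype(int);print(u)
c=d['frame'][max(0,u[1]-110):u[1]+60,max(0,u[0]-110):u[0]+110];cv2.imwrite('pics/f1.png',cv2.resize(c,None,fx=3,fy=3,interpolation=2))"
```

```text
t 17.53 holder [-62. -24.] z 122.4 yaw-th deg 0.04 q [ 9.939e-01 -1.104e-01  3.300e-03 -2.000e-04] F [-0.4  0.4] -0.0 w 0.3 j [-0.01  0.31 -0.42  0.   -0.84  1.36]
L min 7.0 line deg 350.0 spread 7 coh 1.0
L min 6.333333333333333 line deg 348.0 spread 7 coh 1.0
L min 7.0 line deg 352.5 spread 6 coh 1.0
14 [-6, -5, -4, -3, -2, -1, 0, 1, 2, 3, 4, 5, 6, 7, 8] (np.uint8(5), 3)
18 [-3, -2, -1, 0, 1, 2, 3, 4, 5] (np.uint8(3), -3)
20 [-3, -2, -1, 0, 1, 2, 3, 4, 5] (np.uint8(3), -3)
[225 181]
```

View pics/f1.png

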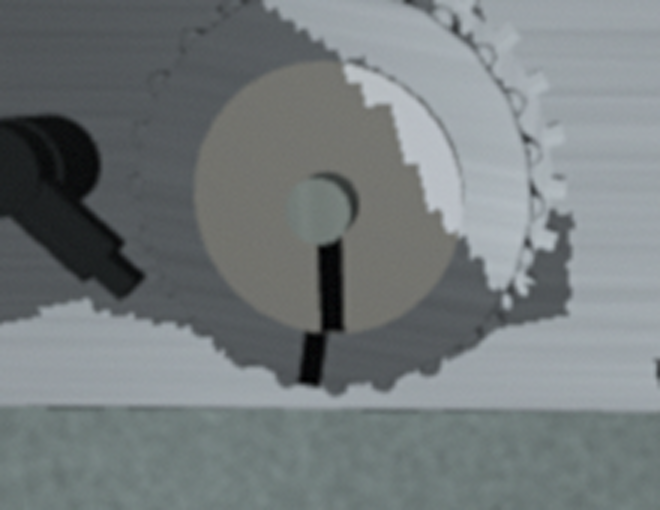

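Request:
servo_tool([
  [[255,0,-0.029,0,0,0,0],[255,0,0,0.03,0,0,0],[255,0,0,0.02,0,0,0],[255,0,0,0.011,0,0,0],[255,0.008,0,0,0,0,0],[255,0.006,0,0,0,0,0],[255,0.002,0,0,0,0,0],[255,0.002,0,0,0,0,0],[255,0,0,0,0,0,0]],
])

```text
clock: 18.33
position: [505.9, -142.7, 59.0]
ee_rot: [0.994, -0.111, -0.002, -0.0]
contact_force: [-3.1, 2.3, -1.6]
gripper_width: -0.2
grasp_force: 2.0
```

```bash
python3 -c "
from h import *
st();line(cams.get_image('wrist'),'L',6)"
```

```text
t 18.33 holder [-47.4   4.3] z 59.0 yaw-th deg -0.07 q [ 9.938e-01 -1.114e-01 -2.100e-03 -2.000e-04] F [-3.5  1.5] -1.6 w -0.2 j [ 0.03  0.42 -0.45 -0.   -0.71  1.32]
L min 36.0 line deg 356.0 spread 16 coh 0.99
```

Request:
servo_tool([
  [[255,0,0.002,-0.001,0,0,0],[255,0,0.002,0,0,0,0],[255,0,0.0015,0,0,0,0],[255,0,0,0,0,0,0],[255,-0.01,0,0,0,0,0],[255,-0.015,0,0,0,0,0],[255,0,0,-0.03,0,0,0],[255,0,0.01,-0.03,0,0,0],[255,0,0.02,0,0,0,0],[255,0,0,0,0,0,0]],
])

```text
clock: 19.22
position: [478.3, -173.7, 123.9]
ee_rot: [0.994, -0.111, 0.006, 0.0]
contact_force: [0.3, 0.4, -1.4]
gripper_width: 0.0
grasp_force: 0.0
```

```bash
python3 -c "
from h import *
st();d=cams.get_image('wrist');line(d,'L',6);line(d,'L',6,(0,-.5))
g=cv2.cvtColor(d['frame'],cv2.COLOR_BGR2GRAY)
for r,z in((14,98),(18,98),(20,98),(24,90),(28,90),(32,90)):
  Y=np.arange(-12,12.1,.5);S=[]
  for y in Y:
    u=proj(d,np.r_[R@[-r,y]+O,z]);S.append(int(g[int(round(u[1])),int(round(u[0]))]))
  S=np.array(S);print(r,S.min(),Y[S<S.min()+25])
"
```

```text
t 19.22 holder [-67.5 -32. ] z 123.9 yaw-th deg -0.03 q [ 9.938e-01 -1.110e-01  5.600e-03  2.000e-04] F [0.2 0.4] -1.4 w 0.0 j [-0.03  0.29 -0.43  0.   -0.83  1.38]
L min 6.0 line deg 359.0 spread 7 coh 1.0
L min 6.0 line deg 358.0 spread 7 coh 1.0
14 6 [-2.  -1.5 -1.  -0.5  0.   0.5  1. ]
18 4 [-1.5 -1.  -0.5  0.   0.5  1.   1.5]
20 3 [-1.5 -1.  -0.5  0.   0.5  1. ]
24 24 [-0.5  0.   0.5  1. ]
28 5 [-1.5 -1.  -0.5  0.   0.5  1.   1.5  2. ]
32 6 [-1.  -0.5  0.   0.5  1.   1.5  2. ]
```

Request:
servo_tool([
  [[255,0,0,-0.03,0,0,0],[255,-0.02,0,-0.03,0,0,0],[255,-0.03,0,-0.03,0,0,0],[255,-0.03,0,-0.02,0,0,0],[255,-0.03,0,0,0,0,0],[255,0,0,0,0,0,0],[255,0,0,0,0,0,0],[255,0,0,0,0,0,0]],
])

```text
clock: 19.93
position: [369.5, -147.6, 230.0]
ee_rot: [0.994, -0.11, 0.001, 0.0]
contact_force: [1.5, -0.2, 0.2]
gripper_width: -0.1
grasp_force: 0.0
```

```bash
python3 -c "
from h import *
from bench import ticket
st();line(cams.get_image('wrist'),'w',6);line(cams.get_image('top'),'top',6)
a=cv2.imread('pics/scene0.png');b=cams.get_image('scene')['frame']
m=(cv2.absdiff(a,b).max(2)>60).astype(np.uint8);m[:130]=0
for x in cv2.connectedComponentsWithStats(m)[2][1:]:
  if x[4]>25:print(x)
print(ticket.job_done())"
```

```text
t 19.93 holder [-179.4  -30.6] z 230.0 yaw-th deg 0.05 q [ 9.939e-01 -1.103e-01  1.000e-03  1.000e-04] F [1.5 0.1] 0.2 w -0.1 j [ 0.03 -0.02 -0.5   0.   -1.08  1.32]
w min 175.33333333333334 line deg 359.0 spread 7 coh 1.0
top min 66.33333333333333 line deg 359.0 spread 5 coh 1.0
[208 130  13   7  55]
[224 234  12   6  51]
[264 234   9  12  83]
[248 241   9   5  35]
[218 242  15   5  49]
[246 247  18  10 129]
the job is handed in; nothing more can be done
None
```

The catch is out at about 0.8 rad and left there. The ring stands two turns open from tight, its line within about 2° of the index line. The arm is drawn clear, a before/after scene comparison showed no bystander moved, and the job was handed in at about 20 s.

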